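Hold a spring clip open round the edge of a price card

TASK

Pick up the orange spring clip lying on the café counter and squeeze its two tails together so that its jaws gape wide, then hold it, level and square to the card, round the green upright edge of the price card about half-way up: the edge well inside the open jaws, one jaw on each side and nothing of the clip touching the card. Finish while still holding the clip squeezed wide open there, ready for someone to slip in a second card. Do not shift the card stand or disturb the cup, the tamper and the milk pitcher.

Things in the scene. Friction and masses are not known exactly. Their poses are not given: they have to be found in the camera images.
- clip_mid (a point): Orange two-lever spring clip (about 60 g), like a broad clothes-peg, lying on its side, 32 mm high as it lies. This point is on its pivot (15 mm steel barrel), half-way up, 16 mm above the counter. x: level, along the clip's middle line to the jaw tips (52 mm ahead); y: the way the levers spread; z: up, along the pivot. The tails reach 50 mm behind it.
- clip_tails (a point): Point midway between the clip's two black-ribbed tails, 32 mm behind the pivot, half-way up; the place to squeeze, along y. The tails are 4 mm plates that slant 0.32 rad outwards to the rear while shut: 37 mm wide outside here, 47 mm at the ends; parallel and 20 mm wide outside when fully squeezed. Each resists here with 3 N at first, 8 N at full opening: 20 to 30 N of grip is good.
- clip_tips (a point): Point midway between the jaw tips, 48 mm ahead of the pivot. Shut, the tips are 2 mm apart and the jaws 20 mm wide outside; fully open the tips are 32 mm apart inside (about 26 mm half-way along the jaws) and 52 mm outside.
- clip_left (a joint): opening of the clip: angle of each lever (both turn equally and oppositely when the tails are squeezed), 0 = shut, 0.32 rad = fully open at its stop; it snaps shut when let go
- card_edge (a point): Point on the free upright edge of the price card, half-way up, 75 mm above the counter. The card is a stiff white upright panel, 96 mm wide, 4 mm thick, from 18 to 130 mm above the counter, with a 12 mm green stripe along this edge. x: level, in the card's plane, from this edge into the card; y: across the card; z: up. The clip comes in along +x, its own x the same way.
- stand_foot (a point): Top centre of the card stand's loose dark wooden foot, 125 mm long along the card (same axes as the card edge), 55 mm wide, 18 mm high; its end lies 4 mm beyond the green edge. A steel post, 12 mm thick and 136 mm high, holds the card's other upright edge. The whole stand weighs about 0.8 kg and can be shifted.
- cup: white paper-coloured takeaway cup, 80 mm across at the mouth, 90 mm high, origin at the centre of its underside; leave alone
- tamper: steel coffee tamper, 58 mm across, 76 mm high, origin at the centre of its underside; leave alone
- pitcher: steel milk pitcher, 76 mm across, 85 mm high, with a handle on its +y side, origin at the centre of its underside; leave alone
Things that resemble listed ones, but are neither listed nor needed, are in the scene too. Of the things that look like the part that bears clip_mid, the largest one is meant.

How it is judged (in metres and radians):
On the way:
1. the clip is picked up, 25 mm or more clear of the counter (height (world z) of clip_mid above 0.041 m and contact force between the fingers and clip above 0.5 N), for 0.1 s.
At the end, for the whole second after the job is handed in: Clip held at rest off the counter, levers over 0.24 rad open; green edge 14-43 mm ahead of the pivot, within 12 mm of the clip's middle line and 28 mm of half-way up; square and level within 0.25 rad; clip not touching the card; stand moved under 15 mm, bystanders under 20 mm (value of joint clip_left above 0.24 rad and contact force between the fingers and clip above 2 N and contact force between clip and stand below 0.1 N and height (world z) of clip_mid above 0.045 m and x of card_edge in the frame of clip_mid between 0.014 and 0.043 m and y of card_edge in the frame of clip_mid between -0.012 and 0.012 m and z of card_edge in the frame of clip_mid between -0.028 and 0.028 m and angle between the x axis of clip_mid and the x axis of card_edge, either way round below 0.25 rad and angle between clip_mid's own z axis and vertical below 0.25 rad and linear speed of clip below 0.03 m/s and distance of card_edge from where it was at the start of the episode below 0.015 m and angle between card_edge's own z axis and vertical below 0.1 rad and distance of each of cup, tamper, pitcher from where it was at the start of the episode below 0.02 m); the arm keeps its last pose, push and grip.
It fails at once if the card stand is shifted by more than 15 mm (distance of card_edge from where it was at the start of the episode above 0.015 m).
It fails at once if the cup, the tamper or the pitcher is disturbed (moved more than 20 mm) (distance of any of cup, tamper, pitcher from where it was at the start of the episode above 0.02 m).
It also fails if it takes over 38 s, if anything falls off the work surface, if the arm or the gripper's body presses on something with over 40 N, if the wrist force passes 120 N, or if a joint passes its speed limit or range.

ROBOT

A 6-joint arm with a two-finger parallel gripper is mounted at the origin on the work surface. World frame = base frame: x ahead of the robot, y to its left, z up, the work surface at z = 0. Lengths are in m, angles in degrees, forces in N, time in s.
With the tool pointing down it reaches from about 0.25 to 0.775 m from the base axis. Payload 4 kg.
Tool frame: the origin (TCP) lies at the very end of the fingers, on their centre line; the grasp point (between the pads) lies 19 mm behind it; y points along the fingers, z is the direction in which the jaws open and shut, and the axes are right-handed (so a half turn about y gives the same grasp; the last joint's range is limited). The gripper opens to 85 mm and grips with 20 to 120 N. Pads are 22 mm wide; open, the fingers measure 114 mm over their backs; the gripper's body (76 mm by 85 mm) begins 54 mm behind the grasp point. The pads swing forward as they close: fully open they stand 13 mm farther back than shut.
Start: joints at [-75.407, 4.996, 78.535, -0, 96.463, -5.907], TCP at [0.193, -0.515, 0.231] pointing down, gripper open.
Joint ranges: [-177.83, 177.83], [-43.37, 116.18], [15.69, 146.23], [-61.86, 241.86], [9.47, 152.12], [-147.06, 147.06]. Speed limits (degrees/s): [159.86, 159.86, 180, 180, 180, 180].

INTERFACE

Orientations are given as a 3x3 rotation matrix whose columns are the frame's x, y, z axes.
In Python, from rig import bot, viewer gives the robot as it stands.
- The arm moves only by the tool step_arm, never from a script. Its argument "deltas" is a list of rows, each a list of 2 entries, a list of its own where there are three numbers: the shift along the tool's x, y, z in cm, then the turn, a rotation vector about the tool's x, y, z in rad. In form: [[[tx, ty, tz], [wx, wy, wz]], ...]. A call has 1 to 12 rows; each row shifts and turns the commanded pose from where the row before left it, along the tool's axes as they then stand; what a row does not reach is not made up. A row lasts 1/8 s, in which the tool goes at most 62.5 mm and 10.7 degrees, less where a joint would pass 70% of its speed; a pose out of reach is approached as far as the arm can. A call with a gripper value outside its range is refused whole. "jaw" is the gripper's target within -1 to 1 (fully open at 1, half-way at 0, shut at -1), set as the call begins (left out, the last holds). The fingers move at their own pace and stop on an object; the grip force is fixed at half the most. Time passes only in rows, so rows that do not move let the fingers close. It gives the time, the measured TCP pose, the force and the opening at its end, in the units of the state.
- bot.get_state(): the state, without advancing time (a new reading comes with each control period).
- viewer.grab_frame(name): name is "scene" or "top" or "wrist"; returns a dict with "image" (384x512x3 uint8, blue, green, red), "fx", "fy", "cx", "cy" (pixels), "xyz" and "rotation" of the camera in the world; the wrist camera has in their place "T_tool_cam" (4x4, takes a point from camera to tool coordinates, whose origin is the TCP and whose axes are the tool frame's). Camera axes: x right, y down, z forward; pixel columns grow to the right and rows downward; lengths in m; the calibration is good to about 2 mm. The wrist camera is an equidistant fisheye: a pixel r from the principal point sees the ray r / f radians off the axis. A picture is of the moment at which its call begins: read the wrist's pose just before it. There is no depth.
- bot.sign_off(): hands the job in, once; it reports no verdict.
The state is a dict: "time": time; "qpos": joint angles; "joint_vel": joint speeds; "joint_efforts": joint torques, N m; "ee_pos": TCP position; "tcp_rot": TCP orientation; "contact_force": force on the tool from outside, world axes, zero at the start; "wrist_torque": the same for the moment, N m; "finger_gap": opening from 0.0 (shut) to 1.0 (fully open).
Only numpy, scipy, OpenCV 4.12 (cv2) and the standard library are available. Lean on these libraries where they do the work, as an engineer would, in place of code of your own. Each camera call takes 0.05 s, during which the arm holds its last target.

## Working session

There is one attempt and no reset: what is moved stays moved. The work goes in short steps, Python scripts to look and compute and a tool call to move; the robot and the scene stay as the last step left them, time stands still between calls to the robot, and variables do not carry over. Pictures are saved under pics/ and viewed, and the job is handed in when it is done.

Besides the shell and the picture viewer there is one more tool, called after "Emit:" as name(argument=value, ...), one argument or row to a line, values as JSON. step_arm: Moves the arm, as the interface text tells. Its arguments: {"type":"object","properties":{"deltas":{"type":"array","items":{"type":"array"}},"jaw":{"type":"number"}},"required":["deltas"]}

```bash
ls; mkdir -p pics
python3 - <<'E'
from rig import bot, viewer
import cv2, numpy as np
s=bot.get_state(); print(s)
for n in ["scene","top","wrist"]:
    f=viewer.grab_frame(n); cv2.imwrite(f"pics/{n}0.png",f["image"])
    print(n,{k:v for k,v in f.items() if k!="image"})
E
```

```text
pics
{'time': 0.0, 'qpos': array([-7.54071400e+01,  5.03952246e+00,  7.86243768e+01, -8.44578319e-04,
        9.64647839e+01, -5.90568982e+00]), 'joint_vel': array([ 0.00114171,  0.04011456,  0.0130338 ,  0.04223059, -0.00733754,
        0.05229498]), 'joint_efforts': array([ 5.38686145e-04, -3.51873207e+01, -3.13266170e+01, -5.40163319e-05,
        1.07769683e-02,  9.88666557e-06]), 'ee_pos': array([ 0.19247773, -0.51468111,  0.23013846]), 'tcp_rot': array([[-9.36681691e-01, -5.80037025e-04,  3.50181486e-01],
       [-3.50181900e-01,  2.16979998e-03, -9.36679203e-01],
       [-2.16515165e-04, -9.99997478e-01, -2.23553039e-03]]), 'contact_force': array([ 0.20309494, -0.00125804,  1.04941149]), 'wrist_torque': array([-0.03579681,  0.00839581, -0.03409673]), 'finger_gap': 0.9993950302144546}
scene {'fx': 423.6864157774776, 'fy': 423.6864157774776, 'cx': 257.9132862557453, 'cy': 188.26310587257132, 'xyz': array([ 1.17213134, -0.07925634,  0.64679627]), 'rotation': array([[ 0.1105429 ,  0.69324332, -0.71217552],
       [ 0.99385446, -0.08128292,  0.07514259],
       [-0.00579561, -0.71610529, -0.69796821]])}
top {'fx': 348.1973630762262, 'fy': 348.1973630762262, 'cx': 256.25276260194505, 'cy': 188.1436274992903, 'xyz': array([0.42191293, 0.00651599, 0.91494809]), 'rotation': array([[-0.01420216, -0.98177028,  0.18954003],
       [-0.99988785,  0.01304359, -0.00735868],
       [ 0.00475226, -0.18962328, -0.98184542]])}
wrist {'fx': 297.3186396354542, 'fy': 297.3186396354542, 'cx': 251.47233991384616, 'cy': 191.8534815427678, 'T_tool_cam': array([[ 4.98671953e-04,  9.62922613e-01,  2.69777303e-01,
        -6.69195346e-02],
       [ 1.18575418e-04, -2.69777392e-01,  9.62922710e-01,
        -1.41948245e-01],
       [ 9.99999869e-01, -4.48193592e-04, -2.48709370e-04,
         3.75886722e-04],
       [ 0.00000000e+00,  0.00000000e+00,  0.00000000e+00,
         1.00000000e+00]])}
```

View pics/scene0.png

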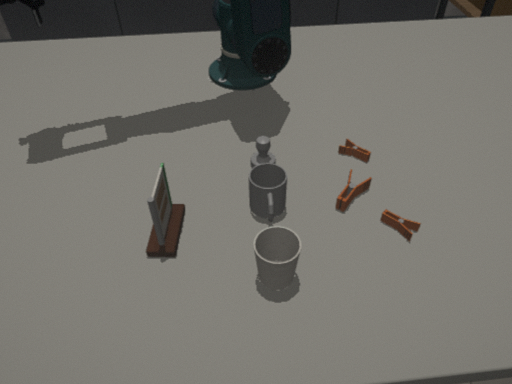

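View pics/top0.png

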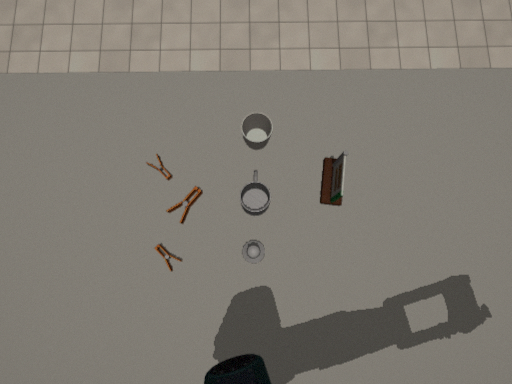

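View pics/wrist0.png

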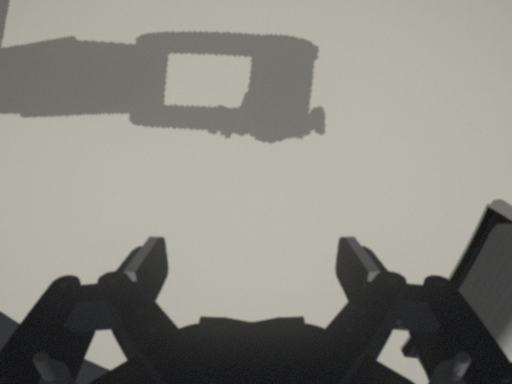

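Run:
```python
import cv2, numpy as np
t=cv2.imread("pics/top0.png"); s=cv2.imread("pics/scene0.png")
g=lambda im:(255*(im/255.)**0.6).astype('uint8')
a=cv2.resize(g(t[170:240,150:220]),None,fx=8,fy=8,interpolation=cv2.INTER_CUBIC); cv2.imwrite("pics/tc.png",a)
a=cv2.resize(g(t[140:215,310:360]),None,fx=8,fy=8,interpolation=cv2.INTER_CUBIC); cv2.imwrite("pics/tcard.png",a)
a=cv2.resize(g(s[155:265,135:200]),None,fx=5,fy=5,interpolation=cv2.INTER_CUBIC)
b=cv2.resize(g(s[160:215,325:385]),None,fx=5,fy=5,interpolation=cv2.INTER_CUBIC); b=cv2.copyMakeBorder(b,0,a.shape[0]-b.shape[0],0,0,0);cv2.imwrite("pics/sc.png",np.hstack([a,b]))
```

```text
(no output)
```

View pics/tc.png

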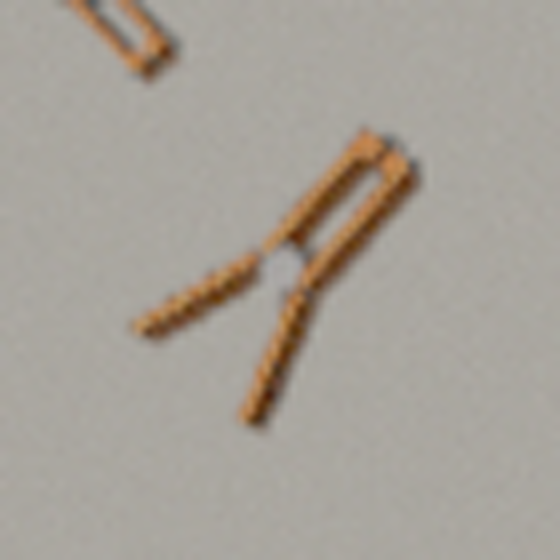

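View pics/tcard.png

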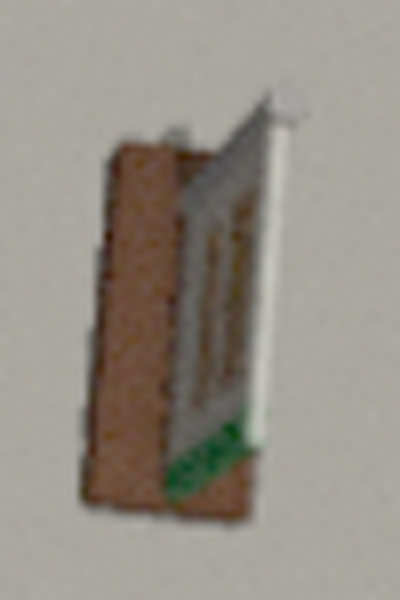

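View pics/sc.png

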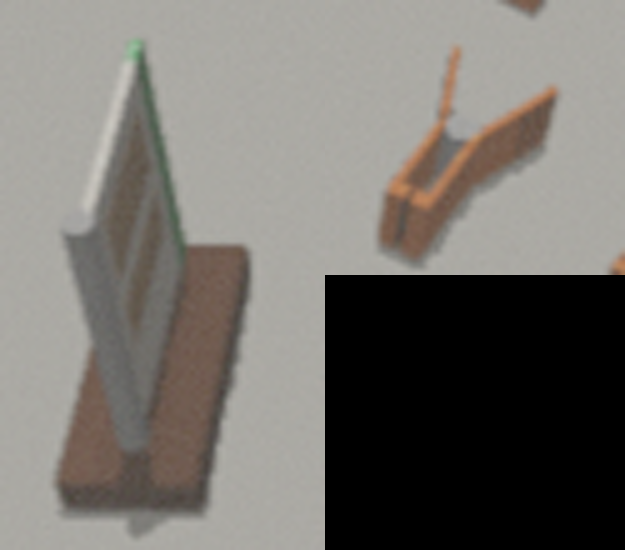

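```bash
cat > h.py <<'E'
import numpy as np, cv2
from rig import bot, viewer
def bp(f,px,z):
    d=np.array([(px[0]-f["cx"])/f["fx"],(px[1]-f["cy"])/f["fy"],1.]); d=f["rotation"]@d
    o=f["xyz"]; return o+d*(z-o[2])/d[2]
def proj(f,P):
    c=(np.atleast_2d(P)-f["xyz"])@f["rotation"]; return np.c_[f["cx"]+f["fx"]*c[:,0]/c[:,2],f["cy"]+f["fy"]*c[:,1]/c[:,2]]
def cp(p,s,o): return ((np.array(p)+.5)/s-.5)+np.array(o)
E
python3 - <<'E'
from h import *
t=viewer.grab_frame("top"); s=viewer.grab_frame("scene")
r=lambda v:np.round(v*1000,1)
print("clip top")
for n,p in dict(tailL=(140,328),tailR=(253,418),tip1=(370,137),tip2=(407,165),piv=(285,268)).items(): print(n,r(bp(t,cp(p,8,(150,170)),.032)))
print("clip scene")
for n,p in dict(tailR=(457,48),tailL=(553,90),tip1=(400,187),tip2=(425,203),piv=(463,128)).items(): print(n,r(bp(s,cp((p[0]-325,p[1]),5,(325,160)),.032)))
print("card")
for n,p,z in [("edgetop",(256,445),.13),("edgebot",(170,500),.018),("far top",(282,110),.13),("foot nl",(83,505),.018),("foot nr",(250,517),.018),("foot fl",(115,145),.018)]: print(n,r(bp(t,cp(p,8,(310,140)),z)))
print("scene")
for n,p,z in [("edgetop",(137,45),.13),("edgebot",(183,258),.018),("far top",(80,225),.13),("foot nr",(248,248),.018),("foot fl",(60,485),.018),("foot fr",(207,488),.018)]: print(n,r(bp(s,cp(p,5,(135,155)),z)))
print("others",r(bp(t,(257,135),0)),r(bp(t,(255,205),0)),r(bp(t,(253,252),0)))
E
```

```text
clip top
tailL [537.2 227.9  32. ]
tailR [508.  191.2  32. ]
tip1 [598.3 155.9  32. ]
tip2 [588.9 143.8  32. ]
piv [555.9 182.3  32. ]
clip scene
tailR [509.4 194.6  32. ]
tailL [540.3 228.   32. ]
tip1 [589.4 149.   32. ]
tip2 [599.5 156.8  32. ]
piv [558.7 183.7  32. ]
card
edgetop [ 554.4 -194.5  130. ]
edgebot [ 555.5 -194.    18. ]
far top [ 653.8 -208.1  130. ]
foot nl [ 554.3 -165.5   18. ]
foot nr [ 549.6 -219.7   18. ]
foot fl [ 675.5 -182.2   18. ]
scene
edgetop [ 558.6 -193.8  130. ]
edgebot [ 562.1 -193.2   18. ]
far top [ 651.  -208.3  130. ]
foot nr [ 559.5 -166.8   18. ]
foot fl [ 673.2 -234.3   18. ]
foot fr [ 680.8 -180.2   18. ]
others [747.8  -4.5   0. ] [553.1   3.6   0. ] [430.6  10.5   0. ]
```

```bash
cat >> h.py <<'E'
from scipy.spatial.transform import Rotation as R
import json
def Rt(yaw,tilt=0):
    a=np.radians(yaw); z=np.array([np.cos(a),np.sin(a),0]); y=np.array([0,0,-1.]); return np.c_[np.cross(y,z),y,z]
def plan(goal,Rg,n,p=None,R0=None):
    s=bot.get_state()
    p=s["ee_pos"].copy() if p is None else p; M=s["tcp_rot"].copy() if R0 is None else R0
    p0=p.copy(); rv=(R.from_matrix(M.T@Rg)).as_rotvec(); M0=M.copy(); rows=[]
    for i in range(1,n+1):
        tgt=p0+(goal-p0)*i/n; tR=M0@R.from_rotvec(rv*i/n).as_matrix()
        d=np.round(M.T@(tgt-p)*100,1 if i<n else 2); w=np.round(R.from_matrix(M.T@tR).as_rotvec(),3)
        rows.append([d.tolist(),w.tolist()]); p=p+M@d/100; M=M@R.from_rotvec(w).as_matrix()
    print(json.dumps(rows)); print("end",p.round(4)); return p,M
E
python3 - <<'E'
from h import *
p,M=plan(np.array([.36,-.15,.231]),Rt(0),7)
plan(np.array([.533,.204,.15]),Rt(50),7,p,M)
E
```

```text
[[[-4.1, 0.0, -4.0], [0.0, -0.173, -0.0]], [[-4.7, 0.0, -3.3], [0.0, -0.174, -0.0]], [[-5.2, 0.0, -2.5], [0.0, -0.173, -0.0]], [[-5.5, 0.0, -1.5], [0.0, -0.173, -0.0]], [[-5.7, 0.0, -0.5], [0.0, -0.173, -0.001]], [[-5.7, 0.0, 0.5], [0.001, -0.174, 0.0]], [[-5.58, -0.0, 1.48], [-0.0, -0.173, 0.0]]]
end [ 0.36  -0.15   0.231]
[[[-5.1, 1.2, 2.5], [-0.0, -0.125, 0.0]], [[-4.7, 1.1, 3.0], [-0.0, -0.124, 0.0]], [[-4.3, 1.2, 3.7], [-0.0, -0.125, 0.0]], [[-3.8, 1.1, 4.1], [-0.0, -0.125, 0.0]], [[-3.2, 1.2, 4.6], [-0.0, -0.124, 0.0]], [[-2.7, 1.1, 5.0], [-0.0, -0.125, 0.0]], [[-2.02, 1.2, 5.22], [-0.0, -0.125, 0.0]]]
end [0.533 0.204 0.15 ]
```

Emit:
step_arm(
  deltas=[
    [[-4.1,0,-4.0],[0,-0.173,0]],
    [[-4.7,0,-3.3],[0,-0.174,0]],
    [[-5.2,0,-2.5],[0,-0.173,0]],
    [[-5.5,0,-1.5],[0,-0.173,0]],
    [[-5.7,0,-0.5],[0,-0.173,0]],
    [[-5.7,0,0.5],[0,-0.174,0]],
    [[-5.6,0,1.5],[0,-0.173,0]],
    [[0,0,0],[0,0,0]],
  ],
  jaw=1,
)

```text
time: 1.25
ee_pos: [0.3614, -0.1466, 0.2315]
tcp_rot: [[0.008, 0.001, 1.0], [-1.0, 0.001, 0.008], [-0.001, -1.0, 0.001]]
contact_force: [-0.9, -0.6, 0.0]
finger_gap: 0.999
```

Emit:
step_arm(
  deltas=[
    [[-5.1,1.2,2.5],[0,-0.125,0]],
    [[-4.7,1.1,3.0],[0,-0.124,0]],
    [[-4.3,1.2,3.7],[0,-0.125,0]],
    [[-3.8,1.1,4.1],[0,-0.125,0]],
    [[-3.2,1.2,4.6],[0,-0.124,0]],
    [[-2.7,1.1,5.0],[0,-0.125,0]],
    [[-2.0,1.2,5.2],[0,-0.125,0]],
    [[0,0,0],[0,0,0]],
    [[0,0,0],[0,0,0]],
  ],
)

```text
time: 2.38
ee_pos: [0.5334, 0.2024, 0.1498]
tcp_rot: [[0.765, -0.001, 0.644], [-0.644, -0.001, 0.765], [0.0, -1.0, -0.002]]
contact_force: [-0.5, -0.4, 0.6]
finger_gap: 0.999
```

Run:
```python
from h import *
s=bot.get_state(); print(s["time"],s["ee_pos"],s["tcp_rot"].round(3),s["qpos"])
f=viewer.grab_frame("wrist"); cv2.imwrite("pics/w1.png",f["image"])
```

```text
2.375 [0.53340304 0.2023786  0.14983546] [[ 0.765 -0.001  0.644]
 [-0.644 -0.001  0.765]
 [ 0.    -1.    -0.002]] [ 1.51167208e+01  9.34055871e+00  8.29981902e+01 -5.80073096e-02
  8.77362415e+01 -3.47816765e+01]
```

View pics/w1.png

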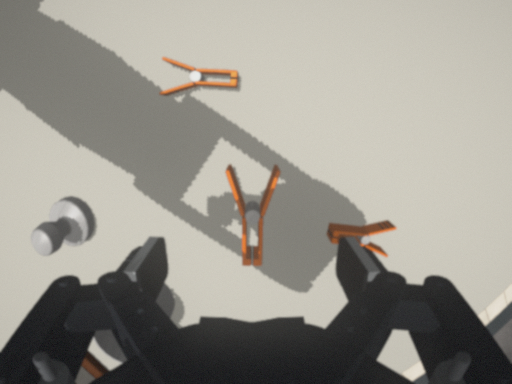

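```bash
cat >> h.py <<'E'
def wr(f,s,px,z):
    d=np.array([px[0]-f["cx"],px[1]-f["cy"]])/f["fx"]; th=np.hypot(*d)
    v=np.r_[d/max(th,1e-9)*np.sin(th),np.cos(th)]
    T=f["T_tool_cam"]; o=s["ee_pos"]+s["tcp_rot"]@T[:3,3]; v=s["tcp_rot"]@T[:3,:3]@v
    return o+v*(z-o[2])/v[2]
E
python3 - <<'E'
from h import *
s=bot.get_state(); f=viewer.grab_frame("wrist")
im=f["image"]; c=cv2.resize(im[150:290,200:410],None,fx=3.8,fy=3.8,interpolation=cv2.INTER_CUBIC); cv2.imwrite("pics/w1c.png",c)
for n,p in dict(tL=(230,167),tR=(277,167),tip1=(245,265),tip2=(260,265),piv=(252,209)).items():
    P=wr(f,s,p,.032); print(n,P.round(4),(s["tcp_rot"].T@(P-s["ee_pos"])).round(4))
for p in [(329,225),(329,240),(395,226),(386,254)]:
    P=wr(f,s,p,.02); print(P.round(4),(s["tcp_rot"].T@(P-s["ee_pos"])).round(4))
E
```

```text
tL [0.5058 0.1984 0.032 ] [-0.0188  0.1185 -0.0206]
tR [0.5329 0.2305 0.032 ] [-0.0188  0.1184  0.0214]
tip1 [0.5896 0.1443 0.032 ] [ 0.0801  0.1185 -0.0079]
tip2 [0.5993 0.1558 0.032 ] [0.0801 0.1185 0.007 ]
piv [0.5487 0.1879 0.032 ] [ 0.0207  0.1185 -0.001 ]
[0.6154 0.2334 0.02  ] [0.0424 0.1304 0.0768]
[0.6292 0.2238 0.02  ] [0.0591 0.1304 0.0784]
[0.667  0.2894 0.02  ] [0.0458 0.1304 0.1529]
[0.6893 0.2639 0.02  ] [0.0792 0.1304 0.1478]
```

View pics/w1c.png

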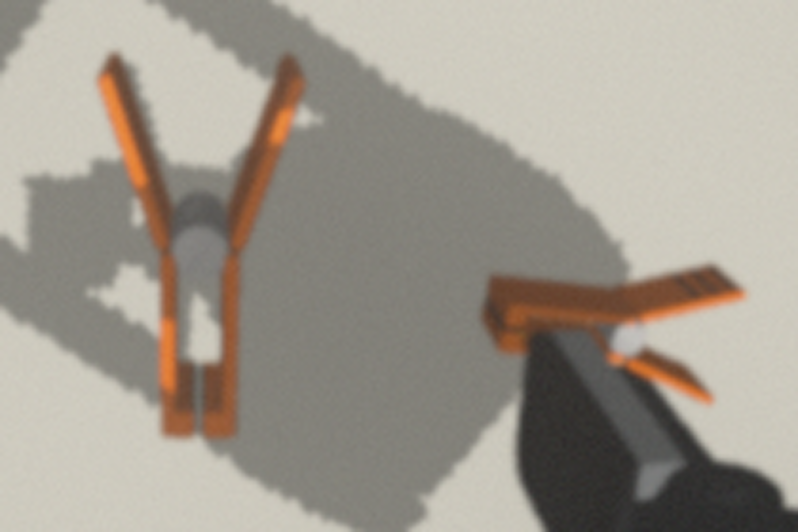

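Run:
```python
from h import *
f=viewer.grab_frame("wrist");T=f["T_tool_cam"]
cv2.imwrite("pics/w1d.png",cv2.resize(f["image"][220:310,100:260],None,fx=5,fy=5,interpolation=cv2.INTER_CUBIC))
for px,zz in [((164,238),-.0425),((149,239),-.0425),((168,270),-.0425),((339,238),.0425)]:
    d=np.array([px[0]-f["cx"],px[1]-f["cy"]])/f["fx"]; th=np.hypot(*d)
    v=T[:3,:3]@np.r_[d/th*np.sin(th),np.cos(th)]; o=T[:3,3]; print((o+v*(zz-o[2])/v[2]).round(4))
```

```text
[-0.0115 -0.0183 -0.0425]
[-0.0198 -0.0378 -0.0425]
[ 0.0059 -0.0184 -0.0425]
[-0.0076 -0.0099  0.0425]
```

View pics/w1d.png

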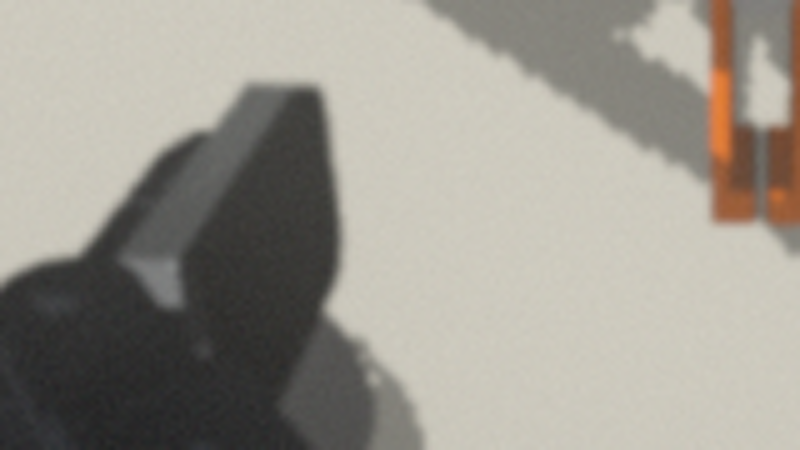

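Emit:
step_arm(
  deltas=[
    [[-0.2,3.6,0],[0,0,0]],
    [[0,4.0,0],[0,0,0]],
    [[0,3.6,0],[0,0,0]],
    [[0,2.4,0],[0,0,0]],
    [[0,1.0,0],[0,0,0]],
    [[0,0,0],[0,0,0]],
  ],
)

```text
time: 3.28
ee_pos: [0.5317, 0.2043, 0.0046]
tcp_rot: [[0.765, 0.0, 0.643], [-0.643, -0.0, 0.765], [0.0, -1.0, -0.0]]
contact_force: [-0.4, 0.0, 0.0]
finger_gap: 0.995
```

Emit:
step_arm(
  deltas=[
    [[0,0,0],[0,0,0]],
    [[0,0,0],[0,0,0]],
    [[0,0,0],[0,0,0]],
    [[0,0,0],[0,0,0]],
    [[0,0,0],[0,0,0]],
    [[0,0,0],[0,0,0]],
    [[0,0,0],[0,0,0]],
    [[0,0,0],[0,0,0]],
  ],
  jaw=-1,
)

```text
time: 4.28
ee_pos: [0.5335, 0.2054, 0.0073]
tcp_rot: [[0.766, 0.004, 0.642], [-0.642, 0.001, 0.766], [0.003, -1.0, 0.003]]
contact_force: [-1.8, -0.4, 8.7]
finger_gap: 0.187
```

Run:
```python
from h import *
s=bot.get_state(); print(s["time"],s["ee_pos"],s["finger_gap"],s["contact_force"])
f=viewer.grab_frame("wrist"); cv2.imwrite("pics/w2.png",f["image"])
```

```text
4.275 [0.53345583 0.205398   0.00729726] 0.18661789036028165 [-1.81385633 -0.35407253  8.6800273 ]
```

View pics/w2.png

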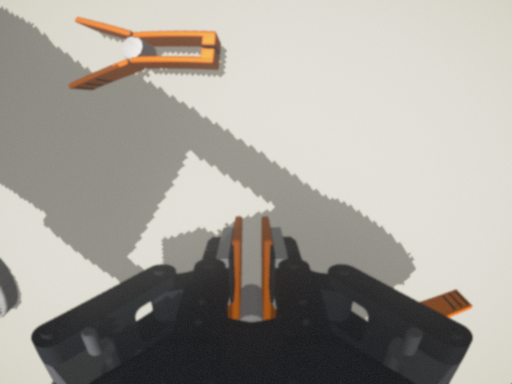

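Emit:
step_arm(
  deltas=[
    [[0,-0.6,0],[0,0,0]],
    [[0,-2.0,0],[0,0,0]],
    [[0,-3.5,0],[0,0,0]],
    [[0,-4.0,0],[0,0,0]],
    [[0,-4.0,0],[0,0,0]],
    [[0,-2.0,0],[0,0,0]],
    [[0,0,0],[0,0,0]],
  ],
)

```text
time: 5.2
ee_pos: [0.5327, 0.2054, 0.1675]
tcp_rot: [[0.766, 0.004, 0.642], [-0.642, 0.001, 0.766], [0.003, -1.0, 0.004]]
contact_force: [0.3, 0.2, -1.5]
finger_gap: 0.187
```

Run:
```python
from h import *
s=bot.get_state(); print(s["time"],s["ee_pos"],s["finger_gap"],s["contact_force"])
f=viewer.grab_frame("wrist"); cv2.imwrite("pics/w3.png",f["image"])
p,M=plan(np.array([.40,-.172,.17]),Rt(82.2),10)
f=viewer.grab_frame("scene")["image"];cv2.imwrite("pics/s3.png",cv2.resize(f[60:240,280:500],None,fx=3.5,fy=3.5,interpolation=cv2.INTER_CUBIC))
```

```text
5.2 [0.53272194 0.20536198 0.16751634] 0.18696606567591487 [ 0.31480034  0.15373166 -1.53706665]
[[[1.4, -0.0, -3.7], [-0.0, -0.056, 0.0]], [[1.2, -0.1, -3.8], [-0.0, -0.056, 0.0]], [[1.0, -0.0, -3.9], [-0.0, -0.056, 0.0]], [[0.8, -0.1, -3.9], [-0.0, -0.057, 0.0]], [[0.5, -0.0, -4.0], [-0.0, -0.056, 0.0]], [[0.3, -0.1, -4.0], [-0.0, -0.056, 0.0]], [[0.1, -0.0, -4.0], [-0.0, -0.056, 0.0]], [[-0.1, -0.1, -4.0], [-0.0, -0.056, 0.001]], [[-0.3, -0.0, -3.9], [-0.0, -0.056, -0.0]], [[-0.62, -0.07, -3.99], [-0.0, -0.057, -0.0]]]
end [ 0.4   -0.172  0.17 ]
```

View pics/w3.png

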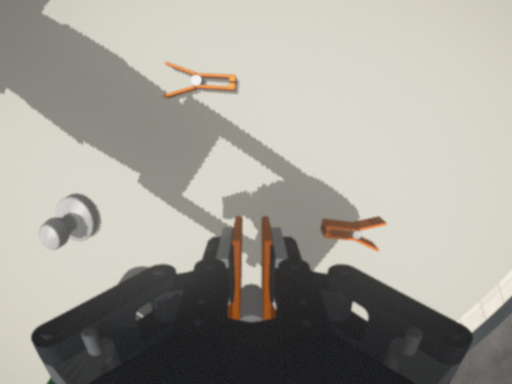

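View pics/s3.png

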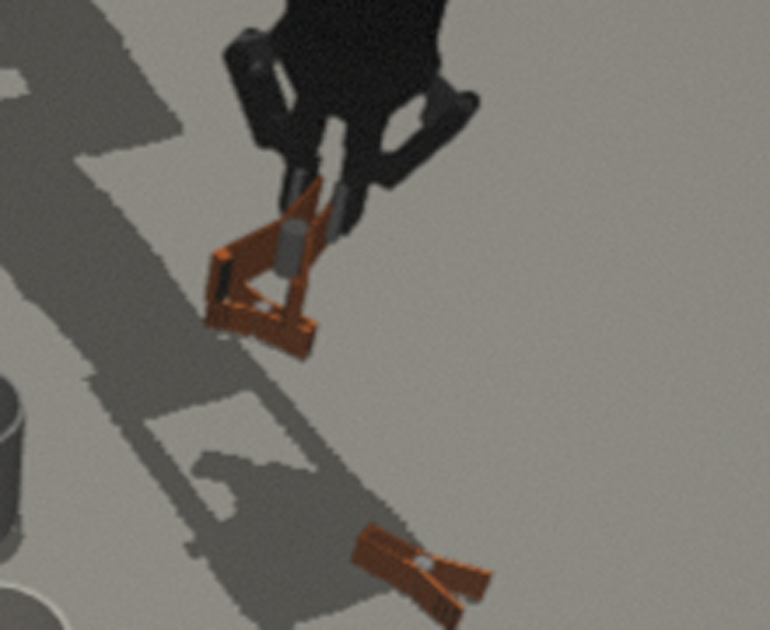

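Emit:
step_arm(
  deltas=[
    [[1.4,0,-3.7],[0,-0.056,0]],
    [[1.2,0,-3.8],[0,-0.056,0]],
    [[1.0,0,-3.9],[0,-0.056,0]],
    [[0.8,0,-3.9],[0,-0.056,0]],
    [[0.5,0,-4.0],[0,-0.056,0]],
    [[0.3,0,-4.0],[0,-0.056,0]],
    [[0.1,0,-4.0],[0,-0.056,0]],
    [[-0.1,0,-4.0],[0,-0.056,0]],
    [[-0.3,0,-3.9],[0,-0.056,0]],
    [[-0.6,0,-4.0],[0,-0.057,0]],
    [[0,0,0],[0,0,0]],
    [[0,0,0],[0,0,0]],
  ],
)

```text
time: 6.8
ee_pos: [0.3993, -0.1714, 0.1639]
tcp_rot: [[0.991, -0.002, 0.137], [-0.137, 0.002, 0.991], [-0.002, -1.0, 0.002]]
contact_force: [-0.3, -0.3, 0.3]
finger_gap: 0.19
```

Emit:
step_arm(
  deltas=[
    [[0,2.5,0],[0,0,0]],
    [[0,2.8,0],[0,0,0]],
    [[0,2.8,0],[0,0,0]],
    [[0,2.0,0],[0,0,0]],
    [[0,0,0],[0,0,0]],
    [[0,0,0],[0,0,0]],
  ],
)

```text
time: 7.55
ee_pos: [0.4005, -0.1717, 0.065]
tcp_rot: [[0.991, 0.001, 0.135], [-0.135, -0.0, 0.991], [0.001, -1.0, -0.0]]
contact_force: [-0.1, 0.5, -0.6]
finger_gap: 0.184
```

Run:
```python
from h import *
s=bot.get_state(); print(s["time"],s["ee_pos"],s["tcp_rot"].round(3),s["finger_gap"],s["contact_force"])
for n in ["top","scene","wrist"]:
    f=viewer.grab_frame(n)["image"];cv2.imwrite(f"pics/{n}4.png",f)
    if n=="top": cv2.imwrite("pics/t4.png",cv2.resize(f[130:280,280:400],None,fx=4,fy=4,interpolation=cv2.INTER_CUBIC))
    if n=="scene": cv2.imwrite("pics/s4.png",cv2.resize(f[50:265,80:260],None,fx=2.7,fy=2.7,interpolation=cv2.INTER_CUBIC))
```

```text
7.55 [ 0.40051582 -0.17166197  0.06496764] [[ 0.991  0.001  0.135]
 [-0.135 -0.     0.991]
 [ 0.001 -1.    -0.   ]] 0.18401638521267835 [-0.10706596  0.50135935 -0.60434909]
```

View pics/t4.png

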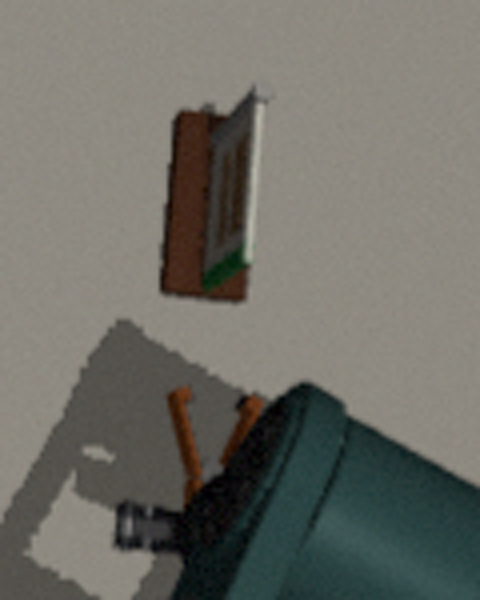

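View pics/s4.png

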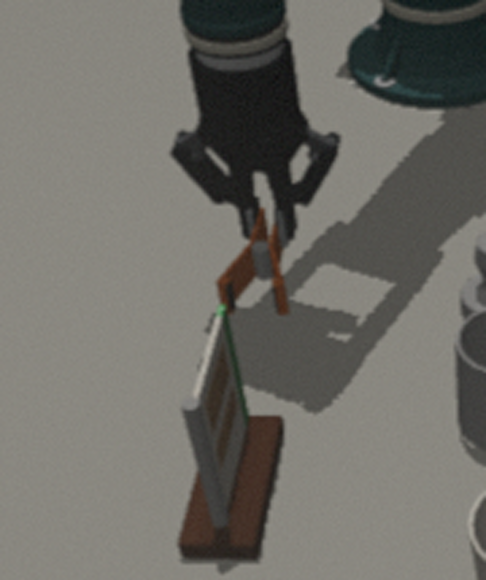

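View pics/wrist4.png

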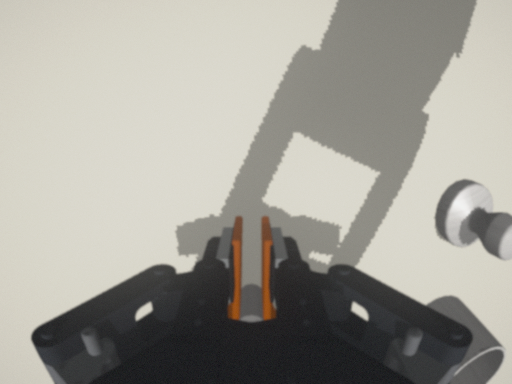

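Run:
```python
from h import *
t=viewer.grab_frame("top"); sc=viewer.grab_frame("scene"); s=bot.get_state()
print(s["time"])
cv2.imwrite("pics/t5.png",cv2.resize(t["image"][185:265,310:360],None,fx=8,fy=8,interpolation=cv2.INTER_CUBIC))
a=sc["image"][115:175,150:200]; cv2.imwrite("pics/s5.png",cv2.resize(a,None,fx=10,fy=10,interpolation=cv2.INTER_CUBIC))
ax=np.array([np.cos(np.radians(-7.8)),np.sin(np.radians(-7.8)),0]); lat=np.array([-ax[1],ax[0],0])
base=s["ee_pos"]
for x in [84]:
  for l in [-26,-16,16,26]:
    for z in [.0087+.016,.0087-.016]:
      P=base+ax*x/1e3+lat*l/1e3+[0,0,z]
      print(l,round(z,3),((proj(t,P)[0]-[310,185]+.5)*8).round(),((proj(sc,P)[0]-[150,115]+.5)*10).round())
```

```text
7.8
-26 0.025 [289. 356.] [ 99. 396.]
-26 -0.007 [263. 364.] [124. 513.]
-16 0.025 [256. 352.] [147. 396.]
-16 -0.007 [230. 360.] [171. 513.]
16 0.025 [148. 338.] [302. 398.]
16 -0.007 [126. 347.] [322. 515.]
26 0.025 [114. 334.] [350. 399.]
26 -0.007 [ 94. 343.] [370. 516.]
```

View pics/t5.png

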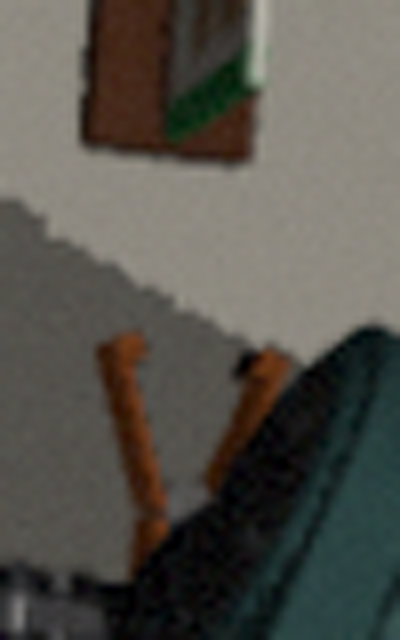

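View pics/s5.png

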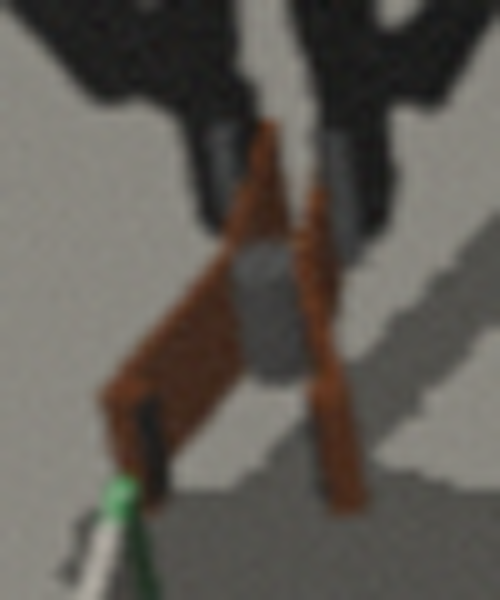

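Emit:
step_arm(
  deltas=[
    [[1.5,0,0],[0,0,0]],
    [[2.0,0,0],[0,0,0]],
    [[2.0,0,0],[0,0,0]],
    [[2.0,0,0],[0,0,0]],
    [[1.5,0,0],[0,0,0]],
    [[0.8,0,0],[0,0,0]],
    [[0,0,0],[0,0,0]],
    [[0,0,0],[0,0,0]],
    [[0,0,0],[0,0,0]],
  ],
)

```text
time: 8.93
ee_pos: [0.4964, -0.1854, 0.0643]
tcp_rot: [[0.991, -0.0, 0.137], [-0.137, 0.0, 0.991], [-0.0, -1.0, -0.0]]
contact_force: [0.1, 0.6, -1.0]
finger_gap: 0.188
```

Run:
```python
from h import *
s=bot.get_state(); print(s["time"],s["ee_pos"],s["tcp_rot"].round(3),s["finger_gap"],s["contact_force"])
P=s["ee_pos"]; e=np.array([.557,-.194,.075]); print("edge rel tool",s["tcp_rot"].T@(e-P))
t=viewer.grab_frame("top"); sc=viewer.grab_frame("scene")
cv2.imwrite("pics/t6.png",cv2.resize(t["image"][130:240,300:380],None,fx=5,fy=5,interpolation=cv2.INTER_CUBIC))
cv2.imwrite("pics/s6.png",cv2.resize(sc["image"][110:265,130:210],None,fx=5,fy=5,interpolation=cv2.INTER_CUBIC)[:,:])
for n,a in [("top",t),("scene",sc)]:
  b=cv2.imread(f"pics/{n}0.png"); d=np.abs(a["image"].astype(int)-b).max(2)
  print(n,[ (k,int((d[r[1]:r[3],r[0]:r[2]]>40).sum())) for k,r in ({"foot":(318,150,332,208),"cup":(240,110,275,150),"pit":(238,165,272,215)} if n=="top" else {"cup":(250,225,305,290),"pit":(245,160,290,215),"tam":(248,132,278,160),"card":(145,200,190,258)}).items()])
```

```text
8.925 [ 0.49642501 -0.18539728  0.06431847] [[ 0.991 -0.     0.137]
 [-0.137  0.     0.991]
 [-0.    -1.    -0.   ]] 0.18845315257561684 [ 0.12075949  0.58448789 -1.02855482]
edge rel tool [ 0.06117959 -0.01069714 -0.00024633]
top [('foot', 84), ('cup', 0), ('pit', 0)]
scene [('cup', 0), ('pit', 0), ('tam', 112), ('card', 285)]
```

View pics/t6.png

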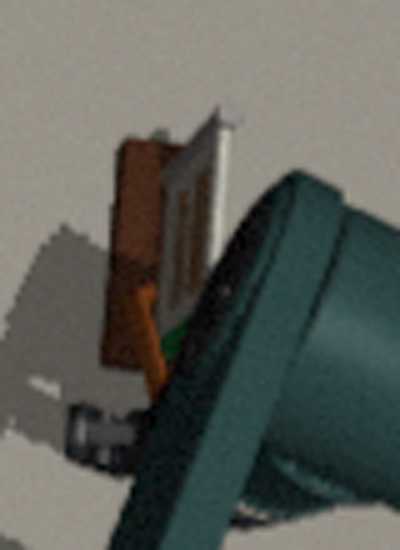

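View pics/s6.png

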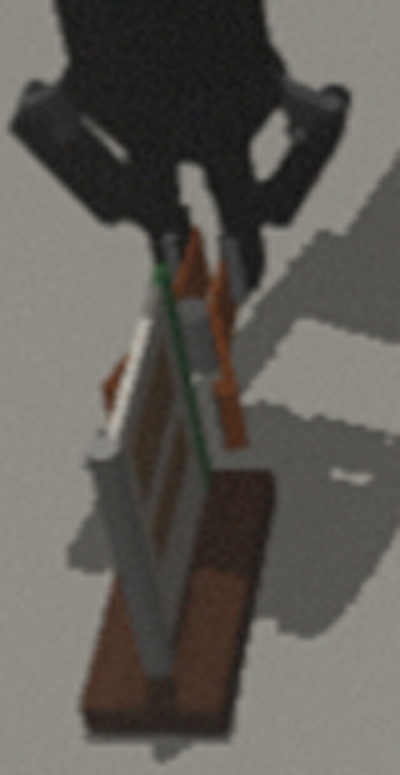

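Run:
```python
from h import *
s=bot.get_state(); sc=viewer.grab_frame("scene")["image"]; b=cv2.imread("pics/scene0.png")
g=lambda i:cv2.resize(i[125:220,235:305],None,fx=5,fy=5)
cv2.imwrite("pics/tam.png",np.hstack([g(b),g(sc)])); print(s["time"],s["joint_vel"].round(2),s["finger_gap"])
```

```text
9.025 [ 0.1   0.17 -0.13 -0.06 -0.04  0.09] 0.1858893443893689
```

View pics/tam.png

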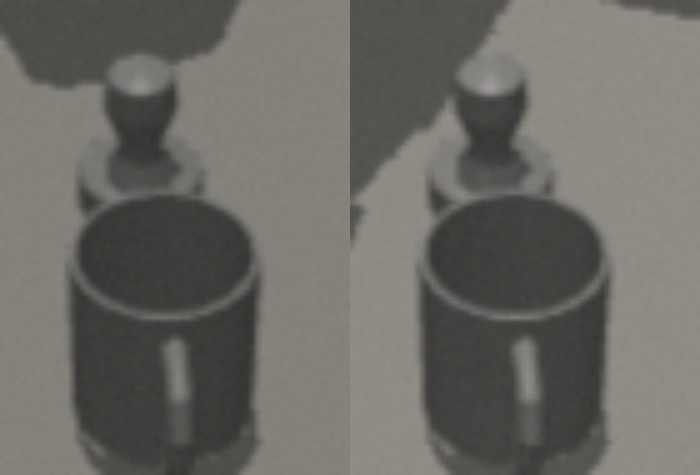

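The tamper and pitcher haven't moved; only the shadows differ. I'm handing in the job.

```bash
python3 -c "
from rig import bot
print(bot.sign_off())"
```

```text
the job is handed in; nothing more can be done
None
```

I picked up the largest orange clip by its tails, squeezed it open and lifted it. I then brought it in along the card's axis so its open jaws stand round the green edge, and handed in at about 9 s with the grip still on. No verdict was reported.

**Clip position:** From the arm pose and camera fixes, the card edge is about 29 mm ahead of the pivot. It is under 1 mm off the clip's middle line, and about 2 mm above the clip's mid-height. The tool is level and within about 1° of the card's direction. My camera fixes on the edge disagreed by up to about 6 mm along the card, still inside the 14–43 mm limit.

**Opening and grip:** The gripper opening read 0.187 (about 16 mm). The tails should be 20 mm wide when fully squeezed, so the two do not quite agree. I did not measure the lever angle, but before the final approach the open jaw corners I compared matched a fully open clip to within about 2 mm where they were clearly visible.

**Contact:** In the last images one jaw is on each side of the card and no contact with it shows. In the top view the near jaw was hidden behind the arm, so that rests on the scene view. The outside force on the tool was about 1 N at the end. While the fingers closed on the clip the counter pushed up with about 9 N, which went away on lifting.

**Other objects:** The stand's foot corner was unmoved to within about a pixel (about 2–3 mm). The cup and pitcher showed no image change. The tamper and card regions did change, but by eye only the arm's shadow and the arm and clip in front differed.

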